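Sign out and open the hardener strongbox

TASK

Sign the hardener box out: pick up the wooden tag lying on the table and hang it by its eye on the upright post, down on the post's foot, and let go of it. Then turn the dial on the grey strongbox, feeling it click from notch to notch, until it sits in the notch where its pointer points at the steel shackle; pull the shackle straight up out of the box, and finish while still holding it up upright, its long leg at least 3 cm clear above the box top. Leave the cup, jar, brush and wood block alone.

Things in the scene. Friction and masses are not known exactly. Their poses are not given: they have to be found in the camera images.
- tag_grip (a point): Wooden tag, a plain plywood paddle 104 x 38 x 8 mm, about 50 g, lying flat on the table at the start. This point is half-way up its thickness, on its centre line, 10 mm from its middle on the side away from the eye: a place to pinch it across its 38 mm width. x runs along its length towards the eye, y across its width, z up.
- tag_eye (a point): Centre of the tag's round eye, a 23 mm through hole, half-way up the thickness, 45 mm along the tag's x from tag_grip; axes as tag_grip.
- post_foot (a point): Upright steel post, 12 mm in diameter with a tapered tip, on a fixed round foot 116 mm in diameter, 8 mm thick. This point is on the post's axis on top of the foot (8 mm above the table); the tip is 46 mm higher. The hung tag lies flat on the foot with the post through its eye, at any yaw.
- dial_grip (a point): Black dial knob on the grey strongbox: a grip ridge 14 mm wide, 49 mm long, from 88 to 126 mm above the table, on a flat 60 mm disc. This point is on the vertical turning axis, 112 mm above the table, the height to pinch the ridge across its width. x runs along the ridge towards its pointed end, which has a white line on top (the pointer); z up. The frame turns with the dial.
- dial (a joint): Dial angle, rad, growing counter-clockwise from above; 0 = pointer at the shackle, along the long white mark on the box: only there (within 0.05) the shackle comes out. A spring clicks it into a notch at every multiple of pi/4 (ticks on the box), 0.09 N m to leave one; let go, it settles in the nearest. Starts 1 to 4 notches counter-clockwise of 0; range -1.7 to 3.9.
- bow_grip (a point): Loose steel shackle (about 220 g), a bow of 10 mm round bar standing in two holes of the box top. This point: middle of its level top bar (straight for 34 mm), on the bar's axis, 145 mm above the table at home, 103 mm from the dial axis; pinch the bar across its thickness. x along the bar, away from the dial; y across; z up. Legs 28 mm either side along x; free space beside it in y.
- shackle_toe (a point): Bottom end of the shackle's long leg (nearer the dial), hidden in the box at the start, 26 mm above the table; 119 mm below and 28 mm on the dial's side of bow_grip, axes as bow_grip. The dial's ring locks it (4 mm of play upwards) unless the dial is at 0. It leaves the box after 54 mm of straight lift; the legs have 1.5 mm of play in their holes.
- box: The fixed grey strongbox itself; origin on the table under the dial's axis, x towards the shackle, z up; it reaches from 75 mm behind the dial to 150 mm towards the shackle, 75 mm to each side, 80 mm high.
- cup: Clear plastic mixing cup, 90 mm wide, 100 mm tall, origin at its underside; leave alone.
- jar: Small closed jar, 56 mm wide, 70 mm tall, origin at its underside; leave alone.
- brush: Brush lying on the table; origin at its underside; leave alone.
- wedge: Small wood block 90 x 35 x 25 mm, origin at its underside; leave alone.
Mind the look-alikes: they are no part of the job. Of the things that look like the part that bears tag_grip, take the one that is farthest to the robot's right at the start.

How it is judged (in metres and radians):
On the way, in this order (a step that is already met when the one before it is completed fails the run):
1. the tag hangs by its eye on the post, down on the foot, let go (horizontal distance between tag_eye and post_foot below 0.008 m and height (world z) of tag_eye below 0.02 m and contact force between tag and the fingers below 0.3 N), for 0.2 s.
2. the dial sits in the notch pointing at the shackle, the shackle still home (value of joint dial between -0.1 and 0.1 rad and height (world z) of shackle_toe below 0.034 m), for 0.2 s.
3. the shackle is drawn up out of the box with the dial in its notch (value of joint dial between -0.1 and 0.1 rad and height (world z) of shackle_toe above 0.108 m), for 0.1 s.
At the end, for the whole second after the job is handed in: Tag eye within 8 mm of the post axis, lower than 20 mm, untouched by the fingers; dial within 0.1 rad of 0; shackle held still by the fingers (over 1 N), tilted under 0.4 rad, its toe over 108 mm above the table (28 mm above the box top), off the box (all of step 1 and all of step 3 and angle between shackle_toe's own z axis and vertical below 0.4 rad and contact force between shackle and the fingers above 1 N and contact force between shackle and box below 0.3 N and linear speed of shackle below 0.03 m/s); the arm keeps its last pose, push and grip.
It fails at once if the cup is pushed away (moved more than 3 cm) (distance of cup from where it was at the start of the episode above 0.03 m).
It fails at once if the jar is pushed away (moved more than 3 cm) (distance of jar from where it was at the start of the episode above 0.03 m).
It fails at once if the brush is pushed away (moved more than 3 cm) (distance of brush from where it was at the start of the episode above 0.03 m).
It fails at once if the wedge is pushed away (moved more than 3 cm) (distance of wedge from where it was at the start of the episode above 0.03 m).
It also fails if it takes over 72 s, if anything falls off the work surface, if the arm or the gripper's body presses on something with over 40 N, if the wrist force passes 120 N, or if a joint passes its speed limit or range.

ROBOT

A 6-joint arm with a two-finger parallel gripper is mounted at the origin on the work surface. World frame = base frame: x ahead of the robot, y to its left, z up, the work surface at z = 0. Lengths are in m, angles in degrees, forces in N, time in s.
With the tool pointing down it reaches from about 0.3 to 0.75 m from the base axis. Payload 8.5 kg.
Tool frame: the origin (TCP) lies at the very end of the fingers, on their centre line; the grasp point (between the pads) lies 19 mm behind it (env.grip_depth is the z of the grasp point in the tool frame, in m); z points along the fingers, y is the direction in which the jaws open and shut (so a half turn about z gives the same grasp; the last joint's range is limited). The gripper opens to 85 mm and grips with 20 to 120 N. Pads are 22 mm wide; open, the fingers measure 114 mm over their backs; the gripper's body (76 mm by 85 mm) begins 54 mm behind the grasp point. The pads swing forward as they close: fully open they stand 13 mm farther back than shut.
Start: joints at [51.205, 21.807, 74.336, -0, 83.858, -12.336], TCP at [0.245, 0.492, 0.231] pointing down, gripper open.
Joint ranges: [-178.18, 178.18], [-50.72, 133.34], [12.68, 142.11], [-81.47, 261.47], [9.98, 163.14], [-165.26, 165.26]. Speed limits (degrees/s): [136.94, 136.94, 180, 180, 180, 180].

INTERFACE

Orientations are given as a 3x3 rotation matrix whose columns are the frame's x, y, z axes.
In Python, from rig import env gives the robot as it stands.
- The arm moves only by the tool apply_moves, never from a script. Its argument "plan" is a list of rows, each an object of numbers: "tx", "ty", "tz": the shift along the world's x, y, z in mm; "rx", "ry", "rz": the turn, a rotation vector about the world's x, y, z in rad; "jaw": the opening, from -1 (shut) to 1 (fully open). A call has 1 to 12 rows; each row is the pose to reach, as a shift and turn from the pose measured when the call began; what a row does not reach only later rows make up. A row lasts 1/10 s, in which the tool goes at most 50 mm and 8.59 degrees, less where a joint would pass 70% of its speed; a pose out of reach is approached as far as the arm can. A call with a gripper value outside its range is refused whole. The fingers move at their own pace and stop on an object; "grip_force" is the grip in N (left out, the last holds). Time passes only in rows, so rows that repeat a pose let the fingers close. It gives the time, the measured TCP pose, the force and the opening at its end, in the units of the state.
- env.observe(): the state, without advancing time (a new reading comes with each control period).
- env.get_image(name): name is "scene" or "top" or "wrist"; returns a dict with "image" (480x640x3 uint8, red, green, blue), "intrinsics" (3x3 intrinsics, pixels), "world_from_camera" (4x4, takes a point from camera to world coordinates). Camera axes: x right, y up, looking along -z (the intrinsics and any distortion apply to the point x, -y, -z); pixel columns grow to the right and rows downward; lengths in m; the calibration is good to about 2 mm. A picture is of the moment at which its call begins. There is no depth.
- env.close_job(): hands the job in, once; it reports no verdict.
The state is a dict: "time_s": time; "q": joint angles; "qvel": joint speeds; "joint_efforts": joint torques, N m; "position": TCP position; "tool_rot": TCP orientation; "ft_force": force on the tool from outside, world axes, zero at the start; "wrist_torque": the same for the moment, N m; "grip_width": finger opening in m.
Only numpy, scipy, OpenCV 4.12 (cv2) and the standard library are available. Lean on these libraries where they do the work, as an engineer would, in place of code of your own. Each camera call takes 0.05 s, during which the arm holds its last target.

## Working session

There is one attempt and no reset: what is moved stays moved. The work goes in short steps, Python scripts to look and compute and a tool call to move; the robot and the scene stay as the last step left them, time stands still between calls to the robot, and variables do not carry over. Pictures are saved under pics/ and viewed, and the job is handed in when it is done.

Besides the shell and the picture viewer there is one more tool, called after "Emit:" by a JSON object that holds its "name" and its "arguments". apply_moves: Moves the arm, as the interface text tells. Its arguments: {"type":"object","properties":{"plan":{"type":"array","items":{"type":"object","properties":{"tx":{"type":"number"},"ty":{"type":"number"},"tz":{"type":"number"},"rx":{"type":"number"},"ry":{"type":"number"},"rz":{"type":"number"},"jaw":{"type":"number"}}}},"grip_force":{"type":"number"}},"required":["plan"]}

```bash
ls; mkdir -p pics; cat > h.py <<'E'
import numpy as np, cv2
from rig import env
def snap(name,fn):
    d=env.get_image(name); cv2.imwrite(f'pics/{fn}.png',d['image'][:,:,::-1]); np.savez(f'pics/{fn}.npz',K=d['intrinsics'],T=d['world_from_camera']); return d
def ray(fn,px):
    z=np.load(f'pics/{fn}.npz');K,T=z['K'],z['T']
    v=np.linalg.solve(K,[px[0],px[1],1.0]); v=np.array([v[0],-v[1],-v[2]])
    return T[:3,3],T[:3,:3]@v
def onz(fn,px,h):
    o,d=ray(fn,px); return o+d*(h-o[2])/d[2]
def proj(fn,P):
    z=np.load(f'pics/{fn}.npz');K,T=z['K'],z['T']
    c=T[:3,:3].T@(np.array(P)-T[:3,3]); c=np.array([c[0],-c[1],-c[2]]); p=K@c; return p[:2]/p[2]
E
python3 - <<'E'
from h import *
for n in ('scene','top','wrist'):
    d=snap(n,n+'0'); print(n,d['world_from_camera'].round(3).tolist(),d['intrinsics'].tolist(),[k for k in d])
s=env.observe(); print(s, env.grip_depth)
E
```

```text
pics
scene [[-0.251, -0.699, 0.67, 1.429], [0.968, -0.181, 0.173, 0.248], [0.0, 0.692, 0.722, 1.115], [0.0, 0.0, 0.0, 1.0]] [[546.5801288637045, 0.0, 316.7760759340417], [0.0, 546.5801288637045, 238.82604969502188], [0.0, 0.0, 1.0]] ['image', 'intrinsics', 'world_from_camera']
top [[-0.013, 0.995, -0.099, 0.377], [-1.0, -0.013, 0.005, 0.015], [0.004, 0.099, 0.995, 1.346], [0.0, 0.0, 0.0, 1.0]] [[448.8289292002037, 0.0, 325.43876635897755], [0.0, 448.8289292002037, 237.5479283917794], [0.0, 0.0, 1.0]] ['image', 'intrinsics', 'world_from_camera']
wrist [[0.445, -0.847, -0.29, 0.17], [0.895, 0.421, 0.146, 0.53], [-0.002, -0.325, 0.946, 0.374], [0.0, 0.0, 0.0, 1.0]] [[394.56050796998005, 0.0, 319.5768047182871], [0.0, 394.56050796998005, 245.51438204103874], [0.0, 0.0, 1.0]] ['image', 'intrinsics', 'world_from_camera']
{'time_s': 0.15, 'q': array([ 5.12070816e+01,  2.18329320e+01,  7.43703487e+01,  3.91059976e-04,
        8.38570595e+01, -1.23368041e+01]), 'qvel': array([-0.0218821 , -0.05398249, -0.18658678, -0.02421616,  0.02537786,
        0.03870454]), 'joint_efforts': array([ 2.61099602e-03, -4.48626995e+01, -2.31347519e+01, -1.26259197e-04,
        3.79947393e-03,  5.36982213e-05]), 'position': array([0.24491028, 0.4922345 , 0.2308721 ]), 'tool_rot': array([[-8.95275460e-01,  4.45512524e-01, -6.65086441e-04],
       [ 4.45512960e-01,  8.95275117e-01, -8.16578474e-04],
       [ 2.31639405e-04, -1.02736730e-03, -9.99999445e-01]]), 'ft_force': array([-0.61621401, -0.54380881, -0.01547035]), 'wrist_torque': array([-0.04357829,  0.04368029,  0.06141949]), 'grip_width': 0.08514996683235243} -0.0187
```

View pics/top0.png

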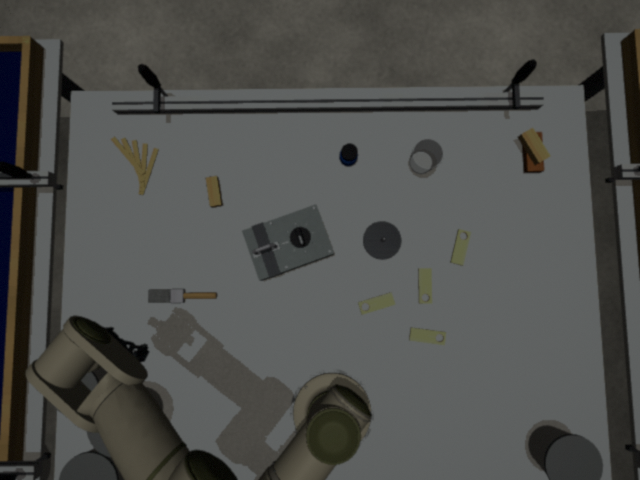

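View pics/scene0.png

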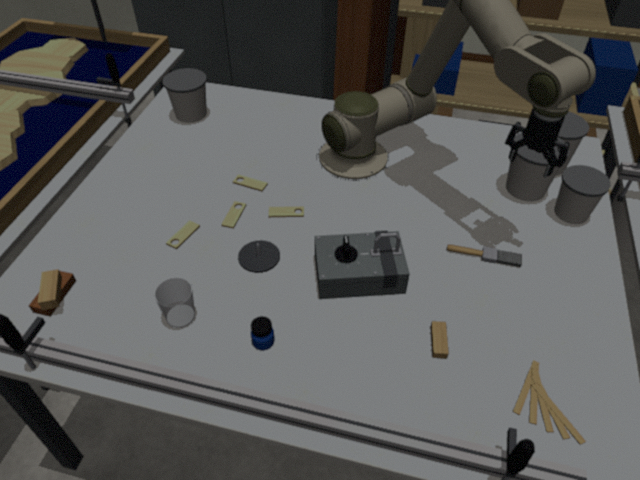

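View pics/wrist0.png

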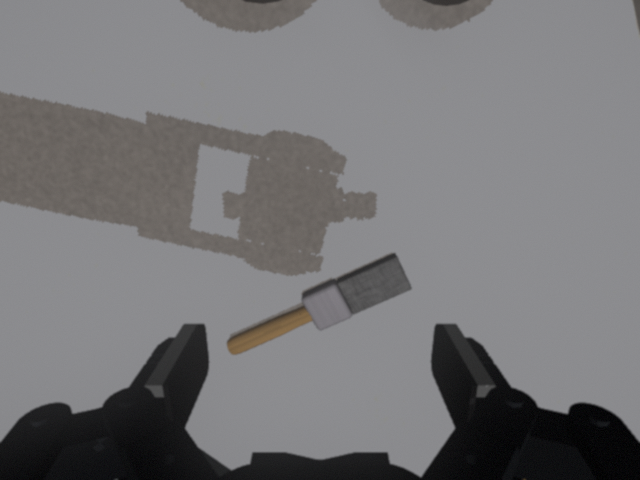

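Four look-alike tags in the top view: (460,247), (425,285), (377,303) and (427,336). The robot's right (−y) is image right, so the one at (460,247) is meant. I'll measure and crop it.

```bash
python3 - <<'E'
from h import *
im=cv2.imread('pics/top0.png'); 
b,g,r=[im[:,:,i].astype(int) for i in range(3)]
m=((r-b>25)&(g-b>20)).astype(np.uint8)
m[:200]=0;m[370:]=0;m[:,:340]=0
n,l,st,c=cv2.connectedComponentsWithStats(m)
for i in range(1,n):
    if st[i,4]<60: continue
    ys,xs=np.where(l==i)
    P=np.array([onz('top0',(x,y),0.008)[:2] for x,y in zip(xs,ys)])
    rc=cv2.minAreaRect((P*1000).astype(np.float32))
    # hull center px, eye = centroid offset
    print(st[i],c[i].round(1),'rect mm',np.round(rc[0],1),np.round(rc[1],1),round(rc[2],1),'mean',(P.mean(0)*1000).round(1))
cr=lambda im,x,y,w,h,k:cv2.resize(im[y:y+h,x:x+w],None,fx=k,fy=k,interpolation=cv2.INTER_CUBIC)
cv2.imwrite('pics/c1.png',np.clip(cr(im,340,210,150,140,4).astype(int)*1.5,0,255))
cv2.imwrite('pics/c2.png',np.clip(cr(im,230,195,120,95,6).astype(int)*2.2,0,255))
s=cv2.imread('pics/scene0.png')
cv2.imwrite('pics/c3.png',np.clip(cr(s,230,220,190,90,4).astype(int)*2,0,255))
E
```

```text
[452 231  14  33 219] [458.5 250.3] rect mm [ 477.2 -392.8] [28.3 94.6] 75.2 mean [ 467.3 -389.3]
[421 270  10  32 211] [425.9 281.9] rect mm [ 364.3 -286.7] [26.8 91.5] 87.9 mean [ 374.4 -288.5]
[362 296  32  17 203] [380.2 303.1] rect mm [ 311.9 -140.1] [26.3 96.4] 16.3 mean [ 314.2 -151. ]
[411 329  29  12 218] [422.8 334.2] rect mm [ 220.1 -279. ] [81.8 27.8] 81.2 mean [ 221.8 -273.7][ WARN:0@1.491] global loadsave.cpp:1063 imwrite_ Unsupported depth image for selected encoder is fallbacked to CV_8U.
```

View pics/c1.png

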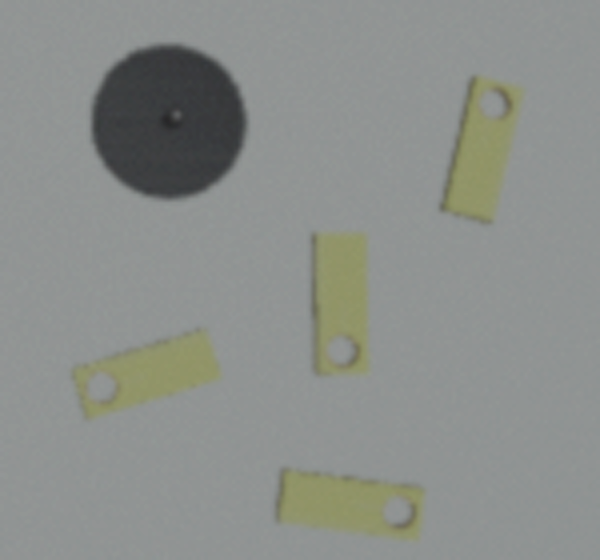

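View pics/c2.png

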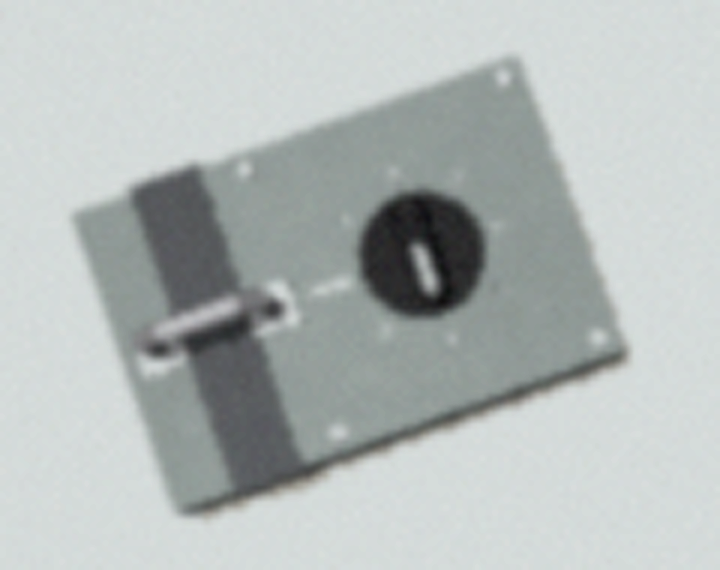

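View pics/c3.png

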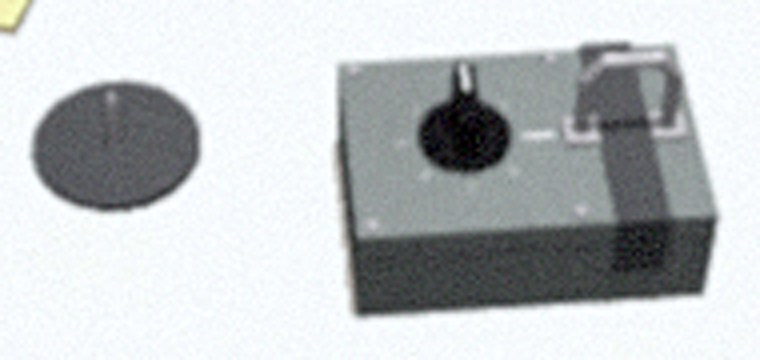

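The crop confirms it. The rightmost tag at (460,247) has its eye at about (463.5,236), on the far end. The dial's white line points down-image, about 90° CCW of the shackle (2 notches). Now precise numbers.

```bash
cat > m1.py <<'E'
from h import *
im=cv2.imread('pics/top0.png'); hsv=cv2.cvtColor(im,cv2.COLOR_BGR2HSV)
def blob(m,box):
    x0,y0,x1,y1=box; k=np.zeros_like(m);k[y0:y1,x0:x1]=m[y0:y1,x0:x1]
    cs,_=cv2.findContours(k,cv2.RETR_CCOMP,cv2.CHAIN_APPROX_NONE) ; return k,max(cs,key=cv2.contourArea)
m=(hsv[:,:,1]>38).astype(np.uint8)*255
k,c=blob(m,(440,220,480,275))
full=np.zeros_like(m); cv2.drawContours(full,[c],-1,255,-1)
def world(mask,h):
    ys,xs=np.where(mask>0); return np.array([onz('top0',(x,y),h)[:2] for x,y in zip(xs,ys)])*1000
P=world(full,.008); rc=cv2.minAreaRect(P.astype(np.float32)); print('tag',rc,P.mean(0))
hole=cv2.bitwise_and(full,cv2.bitwise_not(k)); H=world(hole,.006); print('hole n',len(H),H.mean(0))
w,v=np.linalg.eigh(np.cov(P.T)); d=v[:,1]; d=d*np.sign(d@(H.mean(0)-P.mean(0))); print('axis',d,np.degrees(np.arctan2(d[1],d[0])),np.sqrt(w*12))
print('eye-centre dist',(H.mean(0)-P.mean(0))@d, 'hole area mm2',len(H)*len(P)**-1)
# foot
gr=im.max(2); f=(gr<75).astype(np.uint8)*255
k2,c2=blob(f,(355,215,410,265)); (e)=cv2.fitEllipse(c2); print('foot ell',e,onz('top0',e[0],.008)*1000, 'dia', np.linalg.norm(onz('top0',(e[0][0]-e[1][0]/2,e[0][1]),.008)-onz('top0',(e[0][0]+e[1][0]/2,e[0][1]),.008)))
# disc
f=(gr<32).astype(np.uint8)*255
k3,c3=blob(f,(280,220,320,255)); e=cv2.fitEllipse(cv2.convexHull(c3)); print('disc',e,onz('top0',e[0],.086)*1000)
E
python3 m1.py
```

```text
tag ((477.78314208984375, -394.939453125), (39.12549591064453, 104.33991241455078), 74.33309936523438) [ 477.8136804  -394.98902999]
hole n 41 [ 511.05097256 -404.97268934]
axis [ 0.96121469 -0.27580123] -16.009768033207276 [ 38.93909671 104.52763814]
eye-centre dist 34.701679024141484 hole area mm2 0.09050772626931568
foot ell ((381.7381896972656, 239.92642211914062), (37.6193733215332, 38.11444091796875), 134.17787170410156) [ 501.34103762 -160.42998403    8.        ] dia 0.11273117122601489
disc ((299.7845764160156, 236.8419647216797), (19.295515060424805, 19.737274169921875), 41.053401947021484) [505.89040955  80.80656656  86.        ]
```

Emit:
{"name": "apply_moves", "arguments": {"plan": [{"tx": 155,"ty": -440,"tz": 20},{"tx": 155,"ty": -440,"tz": 20},{"tx": 155,"ty": -440,"tz": 20},{"tx": 155,"ty": -440,"tz": 20},{"tx": 155,"ty": -440,"tz": 20},{"tx": 155,"ty": -440,"tz": 20},{"tx": 155,"ty": -440,"tz": 20},{"tx": 155,"ty": -440,"tz": 20},{"tx": 155,"ty": -440,"tz": 20},{"tx": 210,"ty": -660,"tz": 10},{"tx": 210,"ty": -660,"tz": 0},{"tx": 210,"ty": -660,"tz": 0,"rz": 0.18}]}}

```text
validation failed for argument at $.pl...
```

```bash
python3 - <<'E'
from h import *
# box: corners & bar via scene and top
for c in [(299.8,236.8)]:
    print(onz('top0',c,.086))
print('scene tip', proj('scene0',(0.5013,-.1604,.054)), 'foot', proj('scene0',(0.5013,-.1604,.008)),'top tip',proj('top0',(0.5013,-.1604,.054)))
# crop c2: px = 230+u/6, 195+v/6 ; bar ends
for u in [(158,341),(238,302)]:
    print(onz('top0',(230+u[0]/6-.4,195+u[1]/6-.4),.15)*1000)
for u in [(415,245),(435,290)]:
    print('ptr',onz('top0',(230+u[0]/6-.4,195+u[1]/6-.4),.126)*1000)
for u in [(312,295),(350,283)]:
    print('mark',onz('top0',(230+u[0]/6-.4,195+u[1]/6-.4),.080)*1000)
for u in [(75,213),(517,55),(627,352),(182,512)]:
    print('corner',onz('top0',(230+u[0]/6-.4,195+u[1]/6-.4),.080)*1000)
print(env.observe()['position'])
E
```

```text
[0.50600881 0.08076214 0.086     ]
scene tip [255.65079245 243.07733358] foot [257.00520288 254.6439701 ] top tip [383.77022638 238.44691688]
[461.77169128 194.70717785 150.        ]
[478.70212577 159.13721423 150.        ]
ptr [505.71466413  81.45846654 126.        ]
ptr [485.02870667  72.52574369 126.        ]
mark [487.48512959 132.71049046  80.        ]
mark [492.93088434 114.76876822  80.        ]
corner [527.87369472 244.57617303  80.        ]
corner [600.83033626  34.75635061  80.        ]
corner [458.60161987 -15.41288279  80.        ]
corner [386.42425288 193.87465378  80.        ]
[0.24491028 0.4922345  0.2308721 ]
```

Emit:
{"name": "apply_moves", "arguments": {"plan": [{"tx": 20,"ty": -45,"tz": 5,"rx": 0,"ry": 0,"rz": 0,"jaw": 1},{"tx": 40,"ty": -85,"tz": 10,"rx": 0,"ry": 0,"rz": 0,"jaw": 1}]}}

```text
time_s: 0.35
position: [0.2847, 0.4062, 0.2403]
tool_rot: [[-0.896, 0.443, -0.002], [0.443, 0.896, -0.002], [0.001, -0.002, -1.0]]
ft_force: [0.9, -0.1, 0.1]
grip_width: 0.0852
```

Emit:
{"name": "apply_moves", "arguments": {"plan": [{"tx": 110,"ty": -360,"tz": 10,"rx": 0,"ry": 0,"rz": 0,"jaw": 1},{"tx": 110,"ty": -360,"tz": 10,"rx": 0,"ry": 0,"rz": 0,"jaw": 1},{"tx": 110,"ty": -360,"tz": 10,"rx": 0,"ry": 0,"rz": 0,"jaw": 1},{"tx": 110,"ty": -360,"tz": 10,"rx": 0,"ry": 0,"rz": 0,"jaw": 1},{"tx": 110,"ty": -360,"tz": 10,"rx": 0,"ry": 0,"rz": 0,"jaw": 1},{"tx": 110,"ty": -360,"tz": 10,"rx": 0,"ry": 0,"rz": 0,"jaw": 1},{"tx": 110,"ty": -360,"tz": 10,"rx": 0,"ry": 0,"rz": 0,"jaw": 1},{"tx": 180,"ty": -800,"tz": 0,"rx": 0,"ry": 0,"rz": 0.09,"jaw": 1},{"tx": 180,"ty": -800,"tz": 0,"rx": 0,"ry": 0,"rz": 0.18,"jaw": 1},{"tx": 180,"ty": -800,"tz": 0,"rx": 0,"ry": 0,"rz": 0.18,"jaw": 1},{"tx": 180,"ty": -800,"tz": 0,"rx": 0,"ry": 0,"rz": 0.18,"jaw": 1},{"tx": 180,"ty": -800,"tz": 0,"rx": 0,"ry": 0,"rz": 0.18,"jaw": 1}]}}

```text
time_s: 1.55
position: [0.4277, -0.1762, 0.2446]
tool_rot: [[-0.961, 0.276, -0.001], [0.276, 0.961, -0.002], [0.001, -0.002, -1.0]]
ft_force: [1.3, 0.7, 1.3]
grip_width: 0.0851
```

Emit:
{"name": "apply_moves", "arguments": {"plan": [{"tx": 10,"ty": -50,"tz": -5,"rx": 0,"ry": 0,"rz": 0,"jaw": 0.3},{"tx": 20,"ty": -100,"tz": -20,"rx": 0,"ry": 0,"rz": 0,"jaw": 0.3},{"tx": 30,"ty": -150,"tz": -50,"rx": 0,"ry": 0,"rz": 0,"jaw": 0.3},{"tx": 40,"ty": -200,"tz": -80,"rx": 0,"ry": 0,"rz": 0,"jaw": 0.3},{"tx": 40,"ty": -216,"tz": -110,"rx": 0,"ry": 0,"rz": 0,"jaw": 0.3},{"tx": 40,"ty": -216,"tz": -120,"rx": 0,"ry": 0,"rz": 0,"jaw": 0.3},{"tx": 40,"ty": -216,"tz": -120,"rx": 0,"ry": 0,"rz": 0,"jaw": 0.3}]}}

```text
time_s: 2.25
position: [0.4667, -0.3918, 0.1219]
tool_rot: [[-0.961, 0.277, -0.005], [0.277, 0.961, 0.002], [0.005, 0.001, -1.0]]
ft_force: [0.5, -0.4, -0.3]
grip_width: 0.0553
```

```bash
python3 - <<'E'
from h import *
snap('wrist','w1'); s=env.observe(); print(s['position'],s['grip_width'],s['ft_force'])
E
```

```text
[ 0.46744028 -0.39160452  0.12416165] 0.05518967528347548 [ 0.70865254 -0.47458731  0.39750037]
```

View pics/w1.png

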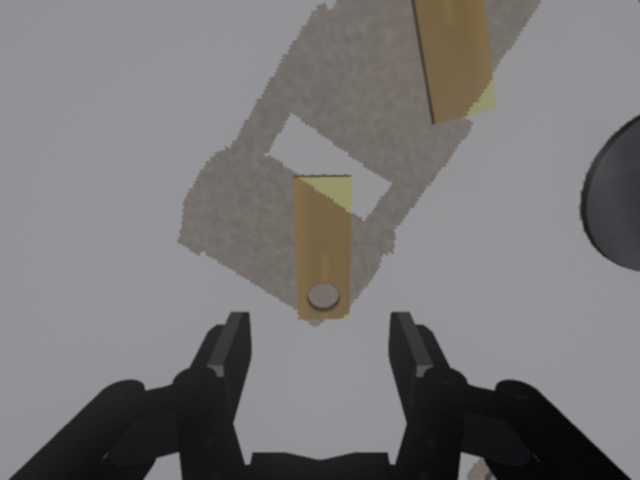

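```bash
python3 - <<'E'
from h import *
for p in [(323.5,296),(294,177),(351,177),(298,319),(349,319)]: print(p,(onz('w1',p,.008)*1000).round(1))
g=np.array([468.2,-392.2,4])/1000;print(proj('w1',(.5112,-.4045,.008)), proj('w1',g))
E
```

```text
(323.5, 296) [ 507.8 -400.1    8. ]
(294, 177) [ 420.4 -395.2    8. ]
(351, 177) [ 430.7 -359.6    8. ]
(298, 319) [ 520.6 -423.2    8. ]
(349, 319) [ 531.  -387.2    8. ]
[318.9489849 301.582361 ] [318.78437225 241.02933404]
```

Emit:
{"name": "apply_moves", "arguments": {"plan": [{"tx": 0,"ty": 1,"tz": -40,"rx": 0,"ry": 0,"rz": 0,"jaw": 0.2},{"tx": 0,"ty": 1,"tz": -80,"rx": 0,"ry": 0,"rz": 0,"jaw": 0.2},{"tx": 0,"ty": 1,"tz": -105,"rx": 0,"ry": 0,"rz": 0,"jaw": 0.2},{"tx": 0,"ty": 1,"tz": -116,"rx": 0,"ry": 0,"rz": 0,"jaw": 0.2},{"tx": 0,"ty": 1,"tz": -119,"rx": 0,"ry": 0,"rz": 0,"jaw": 0.2},{"tx": 0,"ty": 1,"tz": -119,"rx": 0,"ry": 0,"rz": 0,"jaw": 0.2}]}}

```text
time_s: 2.9
position: [0.4682, -0.3908, 0.0068]
tool_rot: [[-0.961, 0.276, -0.001], [0.276, 0.961, -0.002], [0.0, -0.002, -1.0]]
ft_force: [0.8, -0.9, 0.2]
grip_width: 0.0514
```

Emit:
{"name": "apply_moves", "arguments": {"plan": [{"tx": 0,"ty": 0,"tz": -1,"rx": 0,"ry": 0,"rz": 0,"jaw": 0.2},{"tx": 0,"ty": 0,"tz": -2,"rx": 0,"ry": 0,"rz": 0,"jaw": 0.2},{"tx": 0,"ty": 0,"tz": -3,"rx": 0,"ry": 0,"rz": 0,"jaw": 0.2},{"tx": 0,"ty": 0,"tz": -3,"rx": 0,"ry": 0,"rz": 0,"jaw": 0.2}]}}

```text
time_s: 3.3
position: [0.4682, -0.3909, 0.004]
tool_rot: [[-0.961, 0.276, -0.001], [0.276, 0.961, -0.002], [-0.0, -0.003, -1.0]]
ft_force: [0.3, -0.2, 0.2]
grip_width: 0.0512
```

Emit:
{"name": "apply_moves", "arguments": {"plan": [{"tx": 0,"ty": 0,"tz": -2,"rx": 0,"ry": 0,"rz": 0,"jaw": 0.1},{"tx": 0,"ty": 0,"tz": -4,"rx": 0,"ry": 0,"rz": 0,"jaw": 0.1},{"tx": 0,"ty": 0,"tz": -4,"rx": 0,"ry": 0,"rz": 0,"jaw": 0.1}]}}

```text
time_s: 3.6
position: [0.4681, -0.3907, -0.0003]
tool_rot: [[-0.961, 0.276, -0.001], [0.276, 0.961, -0.002], [0.0, -0.002, -1.0]]
ft_force: [1.1, 0.6, 0.7]
grip_width: 0.0468
```

```bash
python3 - <<'E'
from h import *
snap('wrist','w2'); s=env.observe(); print(s['position'],s['grip_width'],s['ft_force'])
E
```

```text
[ 4.68097155e-01 -3.90782446e-01 -2.13617719e-04] 0.046785934230679435 [-0.95235672  0.32662535 -0.16838173]
```

View pics/w2.png

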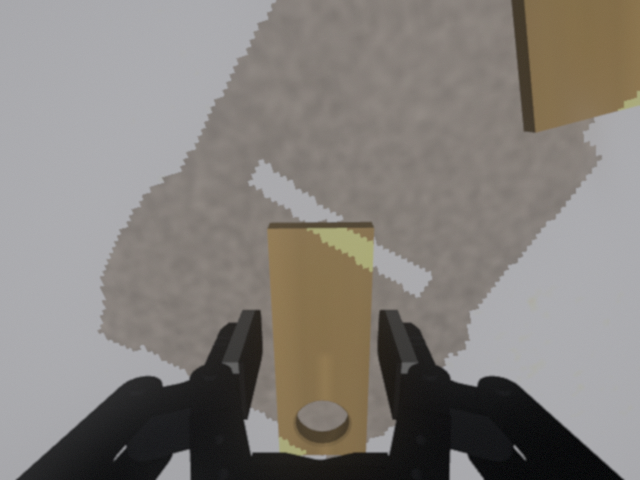

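The tag sits centred between the pads, no table contact. Closing.

Emit:
{"name": "apply_moves", "arguments": {"plan": [{"tx": 0,"ty": 0,"tz": 0,"rx": 0,"ry": 0,"rz": 0,"jaw": -0.3},{"tx": 0,"ty": 0,"tz": 0,"rx": 0,"ry": 0,"rz": 0,"jaw": -0.6},{"tx": 0,"ty": 0,"tz": 0,"rx": 0,"ry": 0,"rz": 0,"jaw": -1},{"tx": 0,"ty": 0,"tz": 0,"rx": 0,"ry": 0,"rz": 0,"jaw": -1},{"tx": 0,"ty": 0,"tz": 0,"rx": 0,"ry": 0,"rz": 0,"jaw": -1}], "grip_force": 40}}

```text
time_s: 4.15
position: [0.4682, -0.3909, 0.0001]
tool_rot: [[-0.961, 0.276, -0.001], [0.276, 0.961, -0.003], [-0.0, -0.003, -1.0]]
ft_force: [-0.3, -0.4, 5.0]
grip_width: 0.0365
```

Emit:
{"name": "apply_moves", "arguments": {"plan": [{"tx": 0,"ty": 0,"tz": 20,"rx": 0,"ry": 0,"rz": 0,"jaw": -1},{"tx": 0,"ty": 0,"tz": 60,"rx": 0,"ry": 0,"rz": 0,"jaw": -1},{"tx": 0,"ty": 0,"tz": 100,"rx": 0,"ry": 0,"rz": 0,"jaw": -1},{"tx": 0,"ty": 0,"tz": 100,"rx": 0,"ry": 0,"rz": 0,"jaw": -1},{"tx": 0,"ty": 0,"tz": 100,"rx": 0,"ry": 0,"rz": 0,"jaw": -1}]}}

```text
time_s: 4.65
position: [0.4682, -0.3908, 0.1001]
tool_rot: [[-0.961, 0.276, -0.0], [0.276, 0.961, -0.003], [-0.001, -0.003, -1.0]]
ft_force: [0.3, 0.2, -1.5]
grip_width: 0.0369
```

```bash
python3 - <<'E'
from h import *
snap('wrist','w3'); s=env.observe(); print(s['position'],s['grip_width'],s['ft_force'],s['tool_rot'])
E
```

```text
[ 0.46781638 -0.39040598  0.09898475] 0.03683910081558968 [-0.48676976  0.3025979  -0.76114408] [[-0.96117108  0.27594774 -0.00173053]
 [ 0.27594968  0.96117156 -0.00100071]
 [ 0.00138719 -0.00143939 -0.999998  ]]
```

View pics/w3.png

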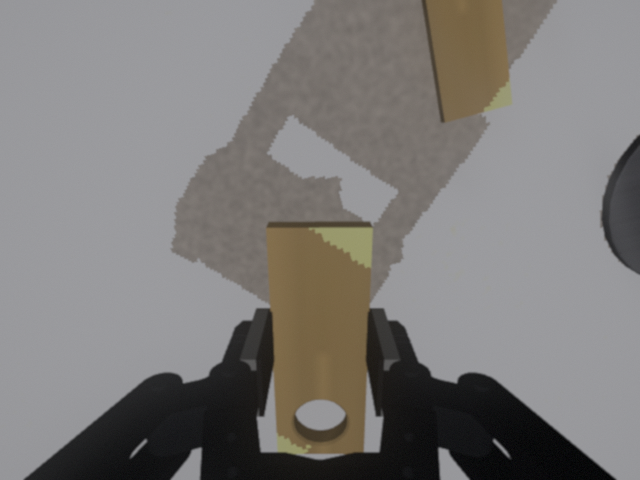

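```bash
python3 - <<'E'
from h import *
s=env.observe();p=s['position'];R=s['tool_rot']
for h in (.008,):
  for q in [(321,420),(267,227),(372,227)]:
    P=onz('w3',q,p[2]+h); print(q,(P*1000).round(1),((P-p)@R*1000).round(1))
a=(onz('w3',(294,420),p[2]+.008)-onz('w3',(348,420),p[2]+.008));print('hole w',np.linalg.norm(a)*1000)
# before: tail edge in w2
for q in [(269,227),(373,227),(322,420)]:
    P=onz('w2',q,.008);print((P*1000).round(1))
E
```

```text
(321, 420) [ 508.7 -401.2  107. ] [-42.3   0.8  -8.1]
(267, 227) [ 420.3 -396.2  107. ] [ 44.1 -18.7  -7.9]
(372, 227) [ 430.7 -360.   107. ] [44.1 19.  -8. ]
hole w 23.212299116513332
[ 420.1 -395.1    8. ]
[ 430.2 -359.6    8. ]
[ 507.3 -400.4    8. ]
```

Emit:
{"name": "apply_moves", "arguments": {"plan": [{"tx": 10,"ty": 40,"tz": 20,"rx": 0,"ry": 0,"rz": 0,"jaw": -1},{"tx": 25,"ty": 80,"tz": 40,"rx": 0,"ry": 0,"rz": 0,"jaw": -1},{"tx": 45,"ty": 120,"tz": 50,"rx": 0,"ry": 0,"rz": 0,"jaw": -1},{"tx": 60,"ty": 130,"tz": 50,"rx": 0,"ry": 0,"rz": 0,"jaw": -1},{"tx": 60,"ty": 130,"tz": 50,"rx": 0,"ry": 0,"rz": 0,"jaw": -1},{"tx": 60,"ty": 130,"tz": 50,"rx": 0,"ry": 0,"rz": 0,"jaw": -1}]}}

```text
time_s: 5.3
position: [0.5273, -0.2607, 0.1473]
tool_rot: [[-0.961, 0.276, -0.004], [0.276, 0.961, 0.0], [0.004, -0.001, -1.0]]
ft_force: [-0.0, 0.8, -1.2]
grip_width: 0.0365
```

```bash
python3 - <<'E'
from h import *
snap('wrist','w4'); s=env.observe(); print(s['position'],s['grip_width'])
print(proj('w4',(.4995,-.158,.008)),proj('w4',(.4995,-.158,.054)), 'cup',onz('top0',(421,162),0)) 
E
```

```text
[ 0.52701684 -0.26119852  0.14750871] 0.03680133300812935
[448.96479089 154.79774801] [473.07134992 162.85693699] cup [ 0.74051399 -0.28817465  0.        ]
```

View pics/w4.png

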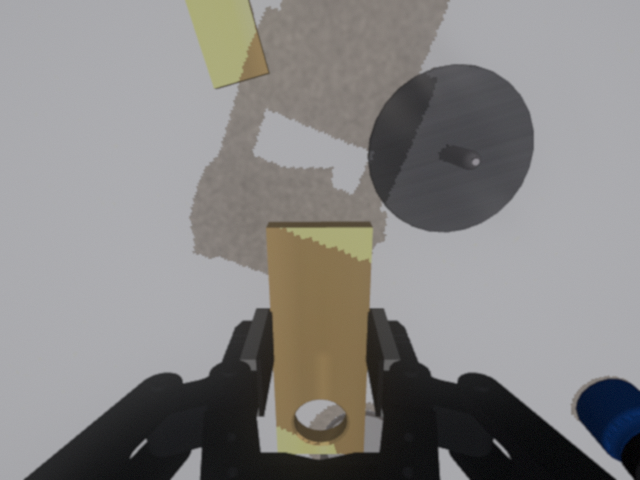

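```bash
python3 - <<'E'
from h import *
im=cv2.imread('pics/w4.png'); g=im.max(2); m=(g<95).astype(np.uint8)*255; m[:,:366]=0; m[240:]=0
cs,_=cv2.findContours(m,cv2.RETR_EXTERNAL,cv2.CHAIN_APPROX_NONE); c=max(cs,key=cv2.contourArea)
P=np.array([onz('w4',p[0],.008)[:2]*1000 for p in c]).astype(np.float32)
A=np.c_[2*P,np.ones(len(P))]; s=np.linalg.lstsq(A,(P**2).sum(1),rcond=None)[0]; print('centre',s[:2],'r',np.sqrt(s[2]+s[:2]@s[:2]))
print('tip',onz('w4',(475.5,161),.0535)*1000)
E
```

```text
centre [ 498.42950655 -157.4577932 ] r 56.740199834721565
tip [ 498.92834722 -156.28515557   53.5       ]
```

Emit:
{"name": "apply_moves", "arguments": {"plan": [{"tx": -25,"ty": 40,"tz": 0,"rx": 0,"ry": 0,"rz": 0,"jaw": -1},{"tx": -50,"ty": 80,"tz": 0,"rx": 0,"ry": 0,"rz": 0,"jaw": -1},{"tx": -69,"ty": 116,"tz": -20,"rx": 0,"ry": 0,"rz": 0,"jaw": -1},{"tx": -69,"ty": 116,"tz": -55,"rx": 0,"ry": 0,"rz": 0,"jaw": -1},{"tx": -69,"ty": 116,"tz": -75,"rx": 0,"ry": 0,"rz": 0,"jaw": -1},{"tx": -69,"ty": 116,"tz": -80,"rx": 0,"ry": 0,"rz": 0,"jaw": -1},{"tx": -69,"ty": 116,"tz": -80,"rx": 0,"ry": 0,"rz": 0,"jaw": -1}]}}

```text
time_s: 6.05
position: [0.4576, -0.146, 0.067]
tool_rot: [[-0.961, 0.278, -0.005], [0.278, 0.961, 0.001], [0.006, -0.001, -1.0]]
ft_force: [0.0, 0.7, 0.5]
grip_width: 0.0365
```

```bash
python3 - <<'E'
from h import *
snap('wrist','w5');snap('scene','s5');snap('top','t5'); s=env.observe(); print(s['position'],s['grip_width'])
im=cv2.imread('pics/w5.png'); a=cv2.resize(im[370:480,220:420],None,fx=3,fy=3)
b=cv2.imread('pics/s5.png'); b=cv2.resize(b[190:300,180:340],None,fx=3.7,fy=3)
cv2.imwrite('pics/w5c.png',np.clip(np.vstack([a[:, :592],b[:,:592]]).astype(int)*1.4,0,255).astype(np.uint8))
E
```

```text
[ 0.45844663 -0.14594424  0.06831265] 0.036761075445312874
```

View pics/w5c.png

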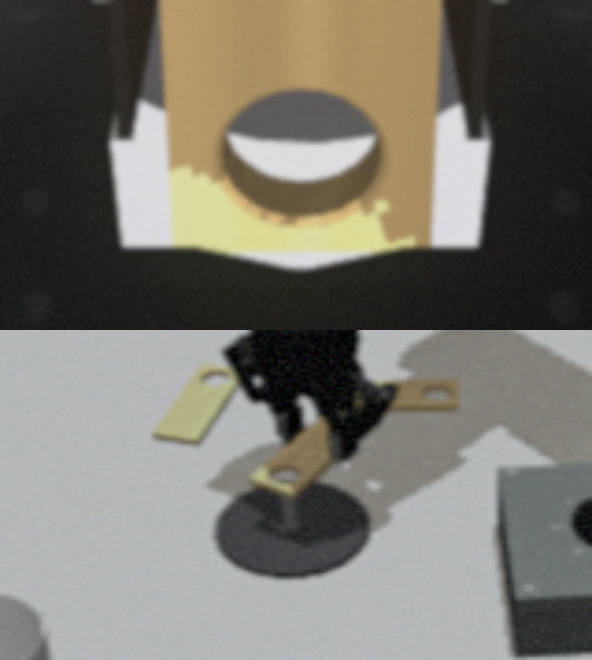

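Emit:
{"name": "apply_moves", "arguments": {"plan": [{"tx": 0,"ty": 0.5,"tz": -6,"rx": 0,"ry": 0,"rz": 0,"jaw": -1},{"tx": 0,"ty": 0.5,"tz": -12,"rx": 0,"ry": 0,"rz": 0,"jaw": -1},{"tx": 0,"ty": 0.5,"tz": -18,"rx": 0,"ry": 0,"rz": 0,"jaw": -1},{"tx": 0,"ty": 0.5,"tz": -24,"rx": 0,"ry": 0,"rz": 0,"jaw": -1},{"tx": 0,"ty": 0.5,"tz": -24,"rx": 0,"ry": 0,"rz": 0,"jaw": -1}]}}

```text
time_s: 6.7
position: [0.458, -0.1452, 0.0434]
tool_rot: [[-0.961, 0.277, -0.004], [0.277, 0.961, 0.0], [0.004, -0.001, -1.0]]
ft_force: [-0.2, 0.1, 0.0]
grip_width: 0.0371
```

```bash
python3 - <<'E'
from h import *
snap('wrist','w6');snap('scene','s6'); s=env.observe(); print(s['position'],s['grip_width'],s['ft_force'])
im=cv2.imread('pics/w6.png'); a=cv2.resize(im[370:480,220:420],None,fx=3,fy=3)
b=cv2.imread('pics/s6.png'); b=cv2.resize(b[190:300,180:340],None,fx=3.7,fy=3)
cv2.imwrite('pics/w6c.png',np.clip(np.vstack([a[:, :592],b[:,:592]]).astype(int)*1.4,0,255).astype(np.uint8))
E
```

```text
[ 0.45842127 -0.14540666  0.04414205] 0.03661536039994578 [-1.200355    0.18264354  0.23360539]
```

View pics/w6c.png

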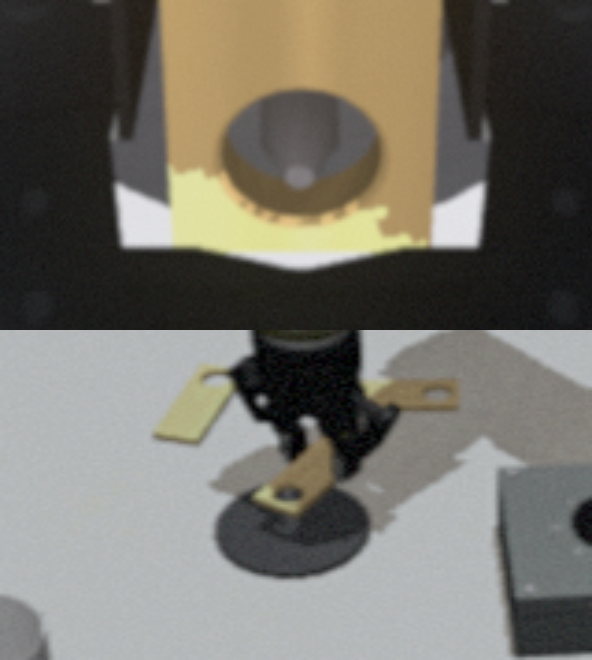

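The tip is in the eye, centred and with no force. Lowering on.

Emit:
{"name": "apply_moves", "arguments": {"plan": [{"tx": 0,"ty": 0,"tz": -10,"rx": 0,"ry": 0,"rz": 0,"jaw": -1},{"tx": 0,"ty": 0,"tz": -20,"rx": 0,"ry": 0,"rz": 0,"jaw": -1},{"tx": 0,"ty": 0,"tz": -28,"rx": 0,"ry": 0,"rz": 0,"jaw": -1},{"tx": 0,"ty": 0,"tz": -33,"rx": 0,"ry": 0,"rz": 0,"jaw": -1},{"tx": 0,"ty": 0,"tz": -35,"rx": 0,"ry": 0,"rz": 0,"jaw": -1},{"tx": 0,"ty": 0,"tz": -35,"rx": 0,"ry": 0,"rz": 0,"jaw": -1}]}}

```text
time_s: 7.4
position: [0.4584, -0.1454, 0.0089]
tool_rot: [[-0.961, 0.277, -0.003], [0.277, 0.961, -0.0], [0.003, -0.001, -1.0]]
ft_force: [0.8, -0.2, -1.1]
grip_width: 0.0366
```

Emit:
{"name": "apply_moves", "arguments": {"plan": [{"tx": 0,"ty": 0,"tz": -1,"rx": 0,"ry": 0,"rz": 0,"jaw": -1},{"tx": 0,"ty": 0,"tz": -1,"rx": 0,"ry": 0,"rz": 0,"jaw": 0},{"tx": 0,"ty": 0,"tz": -1,"rx": 0,"ry": 0,"rz": 0,"jaw": 0.3},{"tx": 0,"ty": 0,"tz": -1,"rx": 0,"ry": 0,"rz": 0,"jaw": 0.3},{"tx": 0,"ty": 0,"tz": 0,"rx": 0,"ry": 0,"rz": 0,"jaw": 0.3},{"tx": 0,"ty": 0,"tz": 20,"rx": 0,"ry": 0,"rz": 0,"jaw": 0.3},{"tx": 0,"ty": 0,"tz": 60,"rx": 0,"ry": 0,"rz": 0,"jaw": 0.3},{"tx": 0,"ty": 0,"tz": 110,"rx": 0,"ry": 0,"rz": 0,"jaw": 0.3},{"tx": 0,"ty": 0,"tz": 160,"rx": 0,"ry": 0,"rz": 0,"jaw": 0.3},{"tx": 0,"ty": 0,"tz": 200,"rx": 0,"ry": 0,"rz": 0,"jaw": 0.3}]}}

```text
time_s: 8.4
position: [0.4583, -0.1453, 0.212]
tool_rot: [[-0.961, 0.277, -0.001], [0.277, 0.961, -0.001], [0.001, -0.002, -1.0]]
ft_force: [0.7, -1.1, -0.5]
grip_width: 0.0554
```

```bash
python3 - <<'E'
from h import *
snap('wrist','w7');snap('scene','s7'); s=env.observe(); print(s['position'],s['grip_width'],s['ft_force'])
im=cv2.imread('pics/w7.png'); a=cv2.resize(im[:],None,fx=.9,fy=.9)[100:]
b=cv2.imread('pics/s7.png'); b=cv2.resize(b[210:290,180:340],None,fx=3.6,fy=3)
cv2.imwrite('pics/w7c.png',np.clip(np.vstack([a[:, :576],b[:,:576]]).astype(int)*1.4,0,255).astype(np.uint8))
E
```

```text
[ 0.46002488 -0.14627431  0.21410526] 0.055708801752700335 [ 0.18219928 -0.96551312 -0.59850199]
```

View pics/w7c.png

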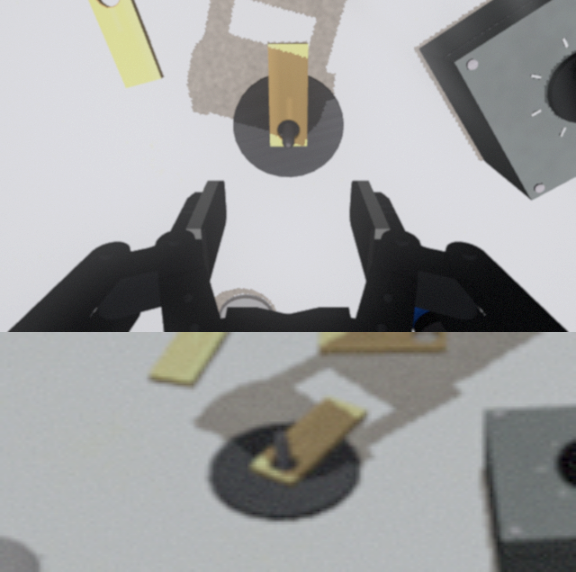

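Tag hangs on the post, flat on the foot. Now to the dial.

Emit:
{"name": "apply_moves", "arguments": {"plan": [{"tx": 0,"ty": 45,"tz": 20,"rx": 0,"ry": 0,"rz": 0.12,"jaw": 0.3},{"tx": 10,"ty": 90,"tz": 25,"rx": 0,"ry": 0,"rz": 0.24,"jaw": 0.3},{"tx": 20,"ty": 135,"tz": 25,"rx": 0,"ry": 0,"rz": 0.36,"jaw": 0.3},{"tx": 35,"ty": 180,"tz": 25,"rx": 0,"ry": 0,"rz": 0.48,"jaw": 0.3},{"tx": 44,"ty": 220,"tz": 25,"rx": 0,"ry": 0,"rz": 0.6,"jaw": 0.3},{"tx": 44,"ty": 230,"tz": 25,"rx": 0,"ry": 0,"rz": 0.615,"jaw": 0.3},{"tx": 44,"ty": 230,"tz": 25,"rx": 0,"ry": 0,"rz": 0.615,"jaw": 0.3},{"tx": 44,"ty": 230,"tz": 25,"rx": 0,"ry": 0,"rz": 0.615,"jaw": 0.3}]}}

```text
time_s: 9.3
position: [0.5037, 0.0829, 0.2386]
tool_rot: [[-0.945, -0.326, 0.007], [-0.326, 0.945, -0.002], [-0.006, -0.004, -1.0]]
ft_force: [-0.0, -0.0, 0.3]
grip_width: 0.0554
```

```bash
python3 - <<'E'
from h import *
snap('wrist','w8'); s=env.observe(); print(s['position'],s['q'].round(1),s['grip_width'],s['ft_force'],s['tool_rot'][:,1])
im=cv2.imread('pics/w8.png'); cv2.imwrite('pics/w8c.png',np.clip(im.astype(int)*2,0,255).astype(np.uint8))
E
```

```text
[0.50383107 0.08257715 0.23879094] [-4.00e+00  1.73e+01  7.99e+01 -1.00e-01  8.23e+01 -1.13e+02] 0.05583744312050311 [ 0.05992075 -0.50897831 -0.16724239] [-0.32572415  0.94545645 -0.00398449]
```

View pics/w8c.png

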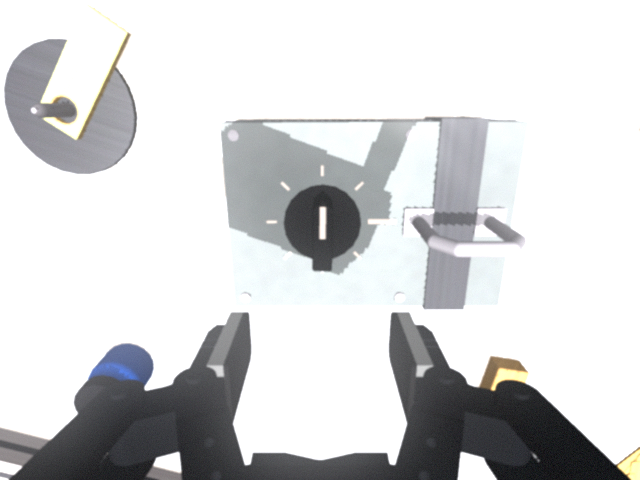

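```bash
python3 - <<'E'
from h import *
im=cv2.imread('pics/w8.png'); g=im.max(2); m=(g<30).astype(np.uint8)*255; m[:,:270]=0;m[:,375:]=0;m[:170]=0;m[262:]=0
m[246:]=0
cs,_=cv2.findContours(m,cv2.RETR_EXTERNAL,cv2.CHAIN_APPROX_NONE); c=max(cs,key=cv2.contourArea)
P=np.array([onz('w8',p[0],.088)[:2]*1000 for p in c if p[0][1]<244]).astype(np.float32)
A=np.c_[2*P,np.ones(len(P))]; s=np.linalg.lstsq(A,(P**2).sum(1),rcond=None)[0]; print('disc centre',s[:2],'r',np.sqrt(s[2]+s[:2]@s[:2]))
gg=im.min(2); w=(gg>75).astype(np.uint8); w[:200]=0;w[245:]=0;w[:,:312]=0;w[:,333:]=0
ys,xs=np.where(w); print(len(xs),xs.mean(),ys.min(),ys.max())
for q in [(322.5,207),(322.5,239)]: print('line',(onz('w8',q,.126)*1000).round(1))
# bar end points straight portion front
for q in [(433,247),(460,250),(497,250),(520,241)]: print('bar',(onz('w8',q,.145)*1000).round(1))
for q in [(230,122),(520,122),(500,303),(234,303)]: print('corner',(onz('w8',q,.080)*1000).round(1))
E
```

```text
disc centre [488.42474064  79.45079345] r 7.421252733318754
224 322.02232142857144 207 239
line [481.9  77.6 126. ]
line [503.   84.9 126. ]
bar [479.1 150.7 145. ]
bar [475.3 167.8 145. ]
bar [467.7 189.9 145. ]
bar [457.5 200.8 145. ]
corner [454.6  -3.2  80. ]
corner [385.6 196.3  80. ]
corner [522.  251.6  80. ]
corner [596.4  37.7  80. ]
```

```bash
python3 - <<'E'
from h import *
im=cv2.imread('pics/w8.png'); g=im.max(2)
print(g[222,275:372:3]); print(g[180:280:3,322])
m=(g<24).astype(np.uint8)*255; m[:,:280]=0;m[:,366:]=0;m[:180]=0;m[275:]=0
cs,_=cv2.findContours(m,cv2.RETR_EXTERNAL,cv2.CHAIN_APPROX_NONE); c=max(cs,key=cv2.contourArea)[:,0]
print(cv2.boundingRect(c))
sel=np.array([p for p in c if not(305<p[0]<340 )])
P=np.array([onz('w8',p,.087)[:2]*1000 for p in sel])
for _ in range(3):
    A=np.c_[2*P,np.ones(len(P))]; s=np.linalg.lstsq(A,(P**2).sum(1),rcond=None)[0]; r=np.sqrt(s[2]+s[:2]@s[:2])
    e=np.abs(np.linalg.norm(P-s[:2],axis=1)-r); P=P[e<1.5]
print(s[:2],r,len(P))
print('ridge rear', onz('w8',(322,270),.126)*1000)
E
```

```text
[126  81  80  48  35  36  32  33  31  31  35  31  29  30  33 125 141  72
  31  30  33  30  32  31  33  34  33  31  38  83  82 126 141]
[ 83  77  35  33  25  26  27  30  33 116 142 142 140 141 143 141 143 142
 140 140  41  35  34  38  36  38  38  38  38  41  69 140 126 126]
(331, 203, 1, 1)Traceback (most recent call last):
  File "<stdin>", line 10, in <module>
    return umr_sum(a, axis, dtype, out, keepdims, initial, where)
numpy.exceptions.AxisError: axis 1 is out of bounds for array of dimension 1
```

```bash
python3 - <<'E'
from h import *
im=cv2.imread('pics/w8.png'); g=im.max(2)
m=(g<58).astype(np.uint8)*255; m[:,:280]=0;m[:,366:]=0;m[:180]=0;m[275:]=0
cs,_=cv2.findContours(m,cv2.RETR_EXTERNAL,cv2.CHAIN_APPROX_NONE); c=max(cs,key=cv2.contourArea)[:,0]
print(cv2.boundingRect(c))
sel=np.array([p for p in c if not(308<p[0]<336 )])
P=np.array([onz('w8',p,.087)[:2]*1000 for p in sel])
for _ in range(3):
    A=np.c_[2*P,np.ones(len(P))]; s=np.linalg.lstsq(A,(P**2).sum(1),rcond=None)[0]; r=np.sqrt(s[2]+s[:2]@s[:2])
    e=np.abs(np.linalg.norm(P-s[:2],axis=1)-r); P=P[e<1.5]
print(s[:2],r,len(P))
print('ridge rear', onz('w8',(322,270),.126)*1000)
E
```

```text
(284, 185, 77, 86)
[503.05770452  84.59787119] 29.430407794520924 158
ridge rear [524.68439443  92.13257146 126.        ]
```

Emit:
{"name": "apply_moves", "arguments": {"plan": [{"tx": -0.7,"ty": 2,"tz": -40,"rx": 0,"ry": 0,"rz": 0,"jaw": 0},{"tx": -0.7,"ty": 2,"tz": -80,"rx": 0,"ry": 0,"rz": 0,"jaw": 0},{"tx": -0.7,"ty": 2,"tz": -115,"rx": 0,"ry": 0,"rz": 0,"jaw": 0},{"tx": -0.7,"ty": 2,"tz": -138,"rx": 0,"ry": 0,"rz": 0,"jaw": 0},{"tx": -0.7,"ty": 2,"tz": -144,"rx": 0,"ry": 0,"rz": 0,"jaw": 0},{"tx": -0.7,"ty": 2,"tz": -144,"rx": 0,"ry": 0,"rz": 0,"jaw": 0}]}}

```text
time_s: 9.95
position: [0.5031, 0.0836, 0.0947]
tool_rot: [[-0.946, -0.324, 0.006], [-0.324, 0.946, -0.002], [-0.005, -0.004, -1.0]]
ft_force: [0.4, 0.6, 0.2]
grip_width: 0.0428
```

```bash
python3 - <<'E'
from h import *
snap('wrist','w9'); s=env.observe(); print(s['position'],s['grip_width'],s['ft_force'],s['tool_rot'][:,1])
im=cv2.imread('pics/w9.png'); cv2.imwrite('pics/w9c.png',np.clip(im.astype(int)*2,0,255).astype(np.uint8))
E
```

```text
[0.50362986 0.0838113  0.09561693] 0.043164779645252394 [-0.01732858 -0.87909902  0.23657411] [-0.32435749  0.94592395 -0.0044831 ]
```

View pics/w9c.png

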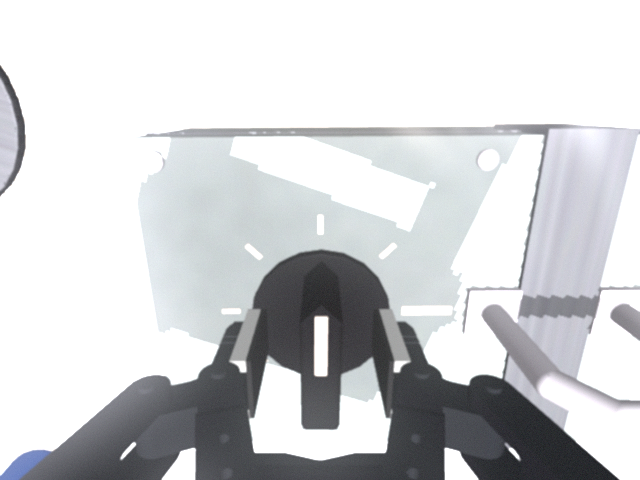

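Emit:
{"name": "apply_moves", "arguments": {"plan": [{"tx": -0.5,"ty": 0.7,"tz": 0,"rx": 0,"ry": 0,"rz": 0,"jaw": -0.4},{"tx": -0.5,"ty": 0.7,"tz": 0,"rx": 0,"ry": 0,"rz": 0,"jaw": -0.8},{"tx": -0.5,"ty": 0.7,"tz": 0,"rx": 0,"ry": 0,"rz": 0,"jaw": -1},{"tx": -0.5,"ty": 0.7,"tz": 0,"rx": 0,"ry": 0,"rz": 0,"jaw": -1},{"tx": -0.5,"ty": 0.7,"tz": 0,"rx": 0,"ry": 0,"rz": 0,"jaw": -1}], "grip_force": 40}}

```text
time_s: 10.5
position: [0.5038, 0.0841, 0.0969]
tool_rot: [[-0.946, -0.324, 0.011], [-0.324, 0.946, -0.003], [-0.01, -0.006, -1.0]]
ft_force: [-0.8, -2.8, 6.8]
grip_width: 0.0132
```

```bash
python3 - <<'E'
from h import *
s=env.observe(); print(s['position'],s['grip_width'],s['ft_force'],s['wrist_torque'],s['tool_rot'][:,1], s['q'].round(1))
E
```

```text
[0.50381882 0.08414126 0.09690924] 0.013222380064262297 [-0.82174215 -2.76872686  6.8477899 ] [-0.25120048  0.21760859  0.02691831] [-0.3242809   0.94594184 -0.00599499] [-3.800e+00  2.600e+01  9.260e+01 -1.000e-01  6.080e+01 -1.126e+02]
```

Emit:
{"name": "apply_moves", "arguments": {"plan": [{"tx": -0.4,"ty": 0.4,"tz": 1.5,"rx": 0,"ry": 0,"rz": -0.1,"jaw": -1},{"tx": -0.4,"ty": 0.4,"tz": 1.5,"rx": 0,"ry": 0,"rz": -0.2,"jaw": -1},{"tx": -0.4,"ty": 0.4,"tz": 1.5,"rx": 0,"ry": 0,"rz": -0.3,"jaw": -1},{"tx": -0.4,"ty": 0.4,"tz": 1.5,"rx": 0,"ry": 0,"rz": -0.4,"jaw": -1},{"tx": -0.4,"ty": 0.4,"tz": 1.5,"rx": 0,"ry": 0,"rz": -0.5,"jaw": -1},{"tx": -0.4,"ty": 0.4,"tz": 1.5,"rx": 0,"ry": 0,"rz": -0.6,"jaw": -1},{"tx": -0.4,"ty": 0.4,"tz": 1.5,"rx": 0,"ry": 0,"rz": -0.7,"jaw": -1},{"tx": -0.4,"ty": 0.4,"tz": 1.5,"rx": 0,"ry": 0,"rz": -0.785,"jaw": -1},{"tx": -0.4,"ty": 0.4,"tz": 1.5,"rx": 0,"ry": 0,"rz": -0.785,"jaw": -1},{"tx": -0.4,"ty": 0.4,"tz": 1.5,"rx": 0,"ry": 0,"rz": -0.785,"jaw": -1}]}}

```text
time_s: 11.5
position: [0.5036, 0.084, 0.0972]
tool_rot: [[-0.898, 0.44, 0.005], [0.44, 0.898, -0.01], [-0.009, -0.007, -1.0]]
ft_force: [6.1, -4.5, -18.2]
grip_width: 0.0133
```

```bash
python3 - <<'E'
from h import *
snap('wrist','w10'); s=env.observe(); print(s['position'],s['grip_width'],s['ft_force'],s['wrist_torque'],np.degrees(np.arctan2(s['tool_rot'][1,1],s['tool_rot'][0,1])))
im=cv2.imread('pics/w10.png'); cv2.imwrite('pics/w10c.png',np.clip(im.astype(int)*2,0,255).astype(np.uint8))
E
```

```text
[0.50366319 0.08400086 0.09713897] 0.013242775422748808 [  6.98141098  -3.4693655  -18.91883896] [-0.39960675 -1.12987482 -0.02681272] 63.91736068966088
```

View pics/w10c.png

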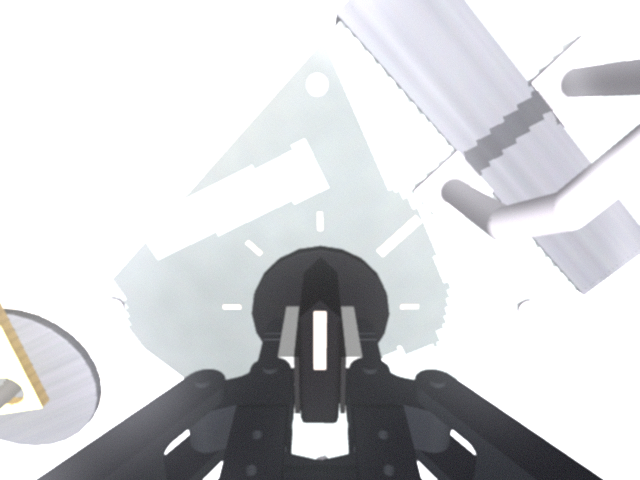

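Emit:
{"name": "apply_moves", "arguments": {"plan": [{"tx": -0.3,"ty": 0.3,"tz": 0,"rx": 0,"ry": 0,"rz": -0.1,"jaw": -1},{"tx": -0.3,"ty": 0.3,"tz": 0,"rx": 0,"ry": 0,"rz": -0.2,"jaw": -1},{"tx": -0.3,"ty": 0.3,"tz": 0,"rx": 0,"ry": 0,"rz": -0.3,"jaw": -1},{"tx": -0.3,"ty": 0.3,"tz": 0,"rx": 0,"ry": 0,"rz": -0.4,"jaw": -1},{"tx": -0.3,"ty": 0.3,"tz": 0,"rx": 0,"ry": 0,"rz": -0.5,"jaw": -1},{"tx": -0.3,"ty": 0.3,"tz": 0,"rx": 0,"ry": 0,"rz": -0.6,"jaw": -1},{"tx": -0.3,"ty": 0.3,"tz": 0,"rx": 0,"ry": 0,"rz": -0.7,"jaw": -1},{"tx": -0.3,"ty": 0.3,"tz": 0,"rx": 0,"ry": 0,"rz": -0.785,"jaw": -1},{"tx": -0.3,"ty": 0.3,"tz": 0,"rx": 0,"ry": 0,"rz": -0.785,"jaw": -1},{"tx": -0.3,"ty": 0.3,"tz": 0,"rx": 0,"ry": 0,"rz": -0.785,"jaw": -1}]}}

```text
time_s: 12.55
position: [0.5035, 0.084, 0.097]
tool_rot: [[-0.327, 0.945, -0.003], [0.945, 0.327, -0.012], [-0.01, -0.007, -1.0]]
ft_force: [2.6, -4.2, -7.5]
grip_width: 0.0134
```

```bash
python3 - <<'E'
from h import *
snap('wrist','w11'); s=env.observe(); print(s['position'],s['grip_width'],s['ft_force'],s['wrist_torque'],np.degrees(np.arctan2(s['tool_rot'][1,1],s['tool_rot'][0,1])))
im=cv2.imread('pics/w11.png'); cv2.imwrite('pics/w11c.png',np.clip(im.astype(int)*2,0,255).astype(np.uint8))
E
```

```text
[0.50354564 0.0840069  0.09705794] 0.013476654440585415 [ 2.29777077 -4.94253361 -7.53706006] [-0.61185861 -0.67712578 -0.01025968] 19.04682759752367
```

View pics/w11c.png

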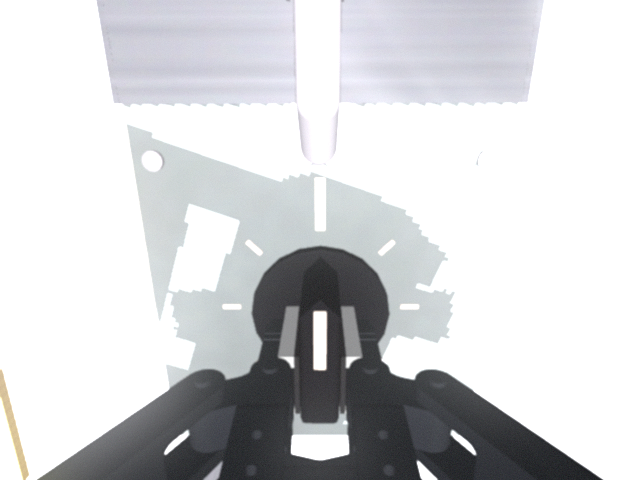

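The pointer lines up with the long mark and the shackle. Releasing and rising.

Emit:
{"name": "apply_moves", "arguments": {"plan": [{"tx": 0,"ty": 0,"tz": 0,"rx": 0,"ry": 0,"rz": 0,"jaw": -0.5},{"tx": 0,"ty": 0,"tz": 0,"rx": 0,"ry": 0,"rz": 0,"jaw": 0},{"tx": 0,"ty": 0,"tz": 0,"rx": 0,"ry": 0,"rz": 0,"jaw": 0},{"tx": 0,"ty": 0,"tz": 5,"rx": 0,"ry": 0,"rz": 0,"jaw": 0},{"tx": 0,"ty": 0,"tz": 40,"rx": 0,"ry": 0,"rz": 0,"jaw": 0},{"tx": 0,"ty": 0,"tz": 85,"rx": 0,"ry": 0,"rz": 0,"jaw": 0},{"tx": 0,"ty": 0,"tz": 120,"rx": 0,"ry": 0,"rz": 0,"jaw": 0},{"tx": -15,"ty": 40,"tz": 140,"rx": 0,"ry": 0,"rz": 0,"jaw": 0},{"tx": -26,"ty": 75,"tz": 145,"rx": 0,"ry": 0,"rz": 0,"jaw": 0},{"tx": -26,"ty": 75,"tz": 145,"rx": 0,"ry": 0,"rz": 0,"jaw": 0},{"tx": -26,"ty": 75,"tz": 145,"rx": 0,"ry": 0,"rz": 0,"jaw": 0}]}}

```text
time_s: 13.7
position: [0.4773, 0.1594, 0.2425]
tool_rot: [[-0.328, 0.945, -0.002], [0.945, 0.328, -0.012], [-0.01, -0.006, -1.0]]
ft_force: [0.1, -0.2, -0.5]
grip_width: 0.0425
```

```bash
python3 - <<'E'
from h import *
snap('wrist','w12');snap('scene','s12');snap('top','t12'); s=env.observe(); print(s['position'],s['grip_width'],s['ft_force'],s['tool_rot'])
im=cv2.imread('pics/w12.png'); cv2.imwrite('pics/w12c.png',np.clip(im.astype(int)*1.6,0,255).astype(np.uint8))
im=cv2.imread('pics/s12.png'); cv2.imwrite('pics/s12c.png',np.clip(cv2.resize(im[190:310,230:430],None,fx=4,fy=4).astype(int)*1.8,0,255).astype(np.uint8))
E
```

```text
[0.47772051 0.15825568 0.24179097] 0.042528769137874955 [ 0.36821378 -0.76541342 -0.69194253] [[-0.3254882   0.94553913 -0.00363085]
 [ 0.94549351  0.3254272  -0.01179704]
 [-0.00997299 -0.00727274 -0.99992382]]
```

View pics/w12c.png

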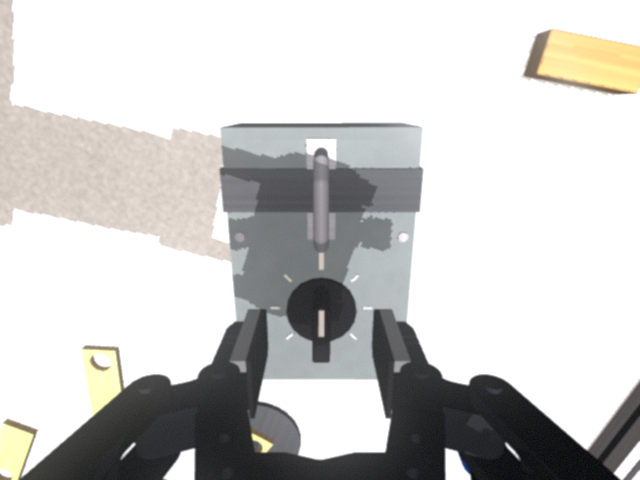

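View pics/s12c.png

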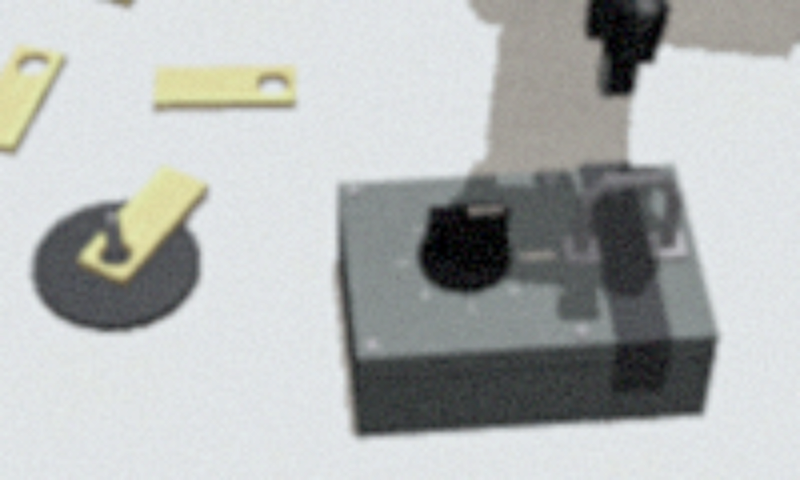

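```bash
python3 - <<'E'
from h import *
for q in [(321,150),(321,246),(321,198),(321,310)]: print(q,(onz('w12',q,.145)*1000).round(1))
print(proj('w12',(.4694,.1819,.145)), proj('w12',(.4602,.2084,.145)),proj('w12',(.4786,.1554,.145)))
E
```

```text
(321, 150) [457.5 217.1 145. ]
(321, 246) [477.4 160.  145. ]
(321, 198) [467.  189.7 145. ]
(321, 310) [492.7 116.1 145. ]
[320.42297704 210.8699436 ] [320.47589421 165.50990054] [320.37395003 252.89537718]
```

```bash
python3 - <<'E'
from h import *
im=cv2.imread('pics/w12.png'); cv2.imwrite('pics/w12d.png',np.clip(cv2.resize(im[130:270,270:372],None,fx=4,fy=4,interpolation=cv2.INTER_CUBIC).astype(int)*2.5,0,255).astype(np.uint8))
u=np.array([-.327,.945]);c=np.array([.5031,.0846])
for r,z in [(75,.08),(131,.08),(75,.13),(131,.13),(86,.15),(120,.15)]: print(r,z,proj('w12',(*(c+u*r/1000),z)).round(0))
E
```

```text
75 0.08 [321. 224.]
131 0.08 [321. 153.]
75 0.13 [320. 245.]
131 0.13 [321. 162.]
86 0.15 [320. 239.]
120 0.15 [320. 185.]
```

View pics/w12d.png

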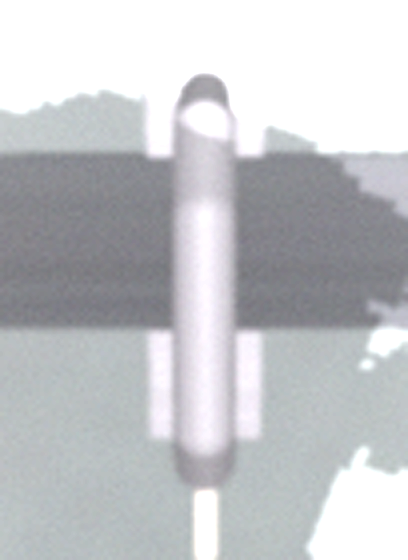

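Emit:
{"name": "apply_moves", "arguments": {"plan": [{"tx": -8.3,"ty": 23.6,"tz": -30,"rx": 0,"ry": 0,"rz": 0,"jaw": 0},{"tx": -8.3,"ty": 23.6,"tz": -65,"rx": 0,"ry": 0,"rz": 0,"jaw": 0},{"tx": -8.3,"ty": 23.6,"tz": -95,"rx": 0,"ry": 0,"rz": 0,"jaw": 0},{"tx": -8.3,"ty": 23.6,"tz": -112,"rx": 0,"ry": 0,"rz": 0,"jaw": 0},{"tx": -8.3,"ty": 23.6,"tz": -116,"rx": 0,"ry": 0,"rz": 0,"jaw": 0},{"tx": -8.3,"ty": 23.6,"tz": -116,"rx": 0,"ry": 0,"rz": 0,"jaw": 0},{"tx": -8.3,"ty": 23.6,"tz": -116,"rx": 0,"ry": 0,"rz": 0,"jaw": 0}]}}

```text
time_s: 14.55
position: [0.4701, 0.1816, 0.1267]
tool_rot: [[-0.325, 0.946, -0.002], [0.946, 0.325, -0.012], [-0.01, -0.006, -1.0]]
ft_force: [-0.1, 0.3, -0.0]
grip_width: 0.0423
```

```bash
python3 - <<'E'
from h import *
snap('wrist','w13'); s=env.observe(); print(s['position'],s['grip_width'],s['ft_force'],s['tool_rot'])
im=cv2.imread('pics/w13.png'); cv2.imwrite('pics/w13c.png',np.clip(im.astype(int)*1.8,0,255).astype(np.uint8))
E
```

```text
[0.47009569 0.18168867 0.12682363] 0.042452778186884386 [0.62636755 0.77595058 0.61650152] [[-0.32505522  0.94569357 -0.00166689]
 [ 0.94563887  0.3250162  -0.01147186]
 [-0.0103071  -0.00530527 -0.99993281]]
```

View pics/w13c.png

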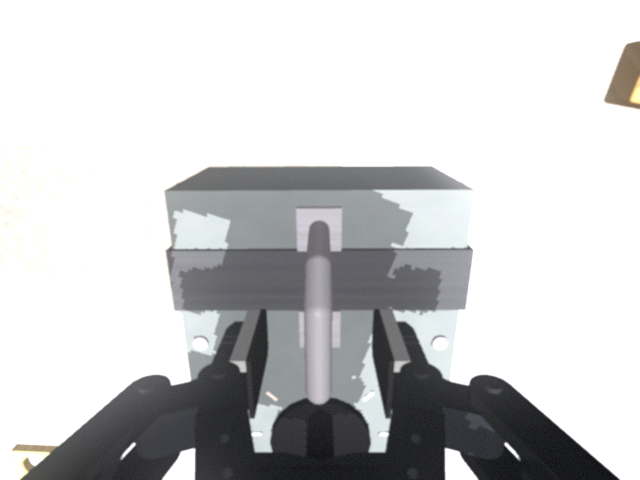

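Emit:
{"name": "apply_moves", "arguments": {"plan": [{"tx": -0.6,"ty": -0.2,"tz": 0,"rx": 0,"ry": 0,"rz": 0,"jaw": -0.4},{"tx": -0.6,"ty": -0.2,"tz": 0,"rx": 0,"ry": 0,"rz": 0,"jaw": -0.8},{"tx": -0.6,"ty": -0.2,"tz": 0,"rx": 0,"ry": 0,"rz": 0,"jaw": -1},{"tx": -0.6,"ty": -0.2,"tz": 0,"rx": 0,"ry": 0,"rz": 0,"jaw": -1},{"tx": -0.6,"ty": -0.2,"tz": 0,"rx": 0,"ry": 0,"rz": 0,"jaw": -1}], "grip_force": 60}}

```text
time_s: 15.1
position: [0.4698, 0.1815, 0.1276]
tool_rot: [[-0.325, 0.946, -0.0], [0.946, 0.325, -0.011], [-0.011, -0.004, -1.0]]
ft_force: [-2.3, 0.2, 5.5]
grip_width: 0.0078
```

Emit:
{"name": "apply_moves", "arguments": {"plan": [{"tx": 0,"ty": 0,"tz": 2,"rx": 0,"ry": 0,"rz": 0,"jaw": -1},{"tx": 0,"ty": 0,"tz": 5,"rx": 0,"ry": 0,"rz": 0,"jaw": -1},{"tx": 0,"ty": 0,"tz": 8,"rx": 0,"ry": 0,"rz": 0,"jaw": -1},{"tx": 0,"ty": 0,"tz": 10,"rx": 0,"ry": 0,"rz": 0,"jaw": -1},{"tx": 0,"ty": 0,"tz": 10,"rx": 0,"ry": 0,"rz": 0,"jaw": -1}]}}

```text
time_s: 15.6
position: [0.4698, 0.1816, 0.1377]
tool_rot: [[-0.325, 0.946, -0.0], [0.946, 0.325, -0.011], [-0.011, -0.004, -1.0]]
ft_force: [-0.2, 0.4, -3.4]
grip_width: 0.0076
```

It is past the 4 mm play with only about its own weight, so the shackle is free. Lifting on.

Emit:
{"name": "apply_moves", "arguments": {"plan": [{"tx": 0,"ty": 0,"tz": 8,"rx": 0,"ry": 0,"rz": 0,"jaw": -1},{"tx": 0,"ty": 0,"tz": 18,"rx": 0,"ry": 0,"rz": 0,"jaw": -1},{"tx": 0,"ty": 0,"tz": 28,"rx": 0,"ry": 0,"rz": 0,"jaw": -1},{"tx": 0,"ty": 0,"tz": 38,"rx": 0,"ry": 0,"rz": 0,"jaw": -1},{"tx": 0,"ty": 0,"tz": 48,"rx": 0,"ry": 0,"rz": 0,"jaw": -1},{"tx": 0,"ty": 0,"tz": 58,"rx": 0,"ry": 0,"rz": 0,"jaw": -1},{"tx": 0,"ty": 0,"tz": 70,"rx": 0,"ry": 0,"rz": 0,"jaw": -1},{"tx": 0,"ty": 0,"tz": 82,"rx": 0,"ry": 0,"rz": 0,"jaw": -1},{"tx": 0,"ty": 0,"tz": 92,"rx": 0,"ry": 0,"rz": 0,"jaw": -1},{"tx": 0,"ty": 0,"tz": 92,"rx": 0,"ry": 0,"rz": 0,"jaw": -1},{"tx": 0,"ty": 0,"tz": 92,"rx": 0,"ry": 0,"rz": 0,"jaw": -1},{"tx": 0,"ty": 0,"tz": 92,"rx": 0,"ry": 0,"rz": 0,"jaw": -1}]}}

```text
time_s: 16.8
position: [0.4696, 0.1815, 0.2292]
tool_rot: [[-0.325, 0.946, -0.001], [0.946, 0.325, -0.012], [-0.011, -0.005, -1.0]]
ft_force: [0.3, 0.1, -2.8]
grip_width: 0.0075
```

```bash
python3 - <<'E'
from h import *
snap('wrist','w14');snap('scene','s14');snap('top','t14'); s=env.observe(); print(s['time_s'],s['position'],s['grip_width'],s['ft_force'])
im=cv2.imread('pics/s14.png'); a=cv2.resize(im[170:310,230:430],None,fx=3,fy=3)
b=cv2.resize(cv2.imread('pics/w14.png'),(600,450))[270:]
cv2.imwrite('pics/s14c.png',np.clip(np.vstack([a,b]).astype(int)*1.8,0,255).astype(np.uint8))
E
```

```text
16.95 [0.46969198 0.18148888 0.22930995] 0.007661374092835603 [-0.40969083  0.05850266 -2.87110022]
```

View pics/s14c.png

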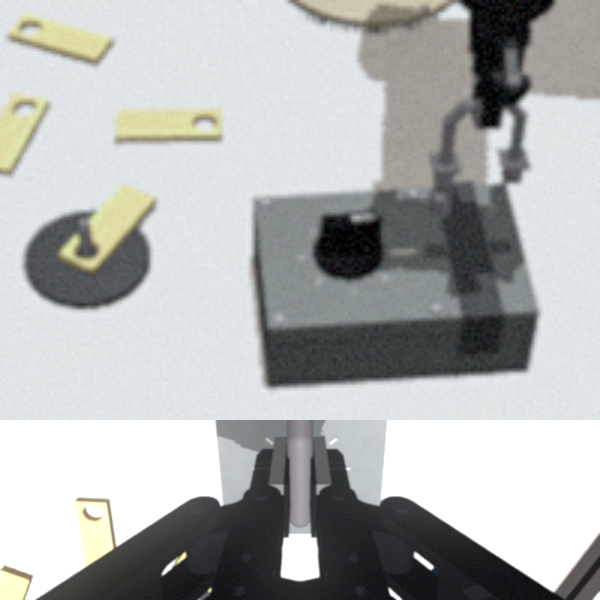

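View pics/s14.png

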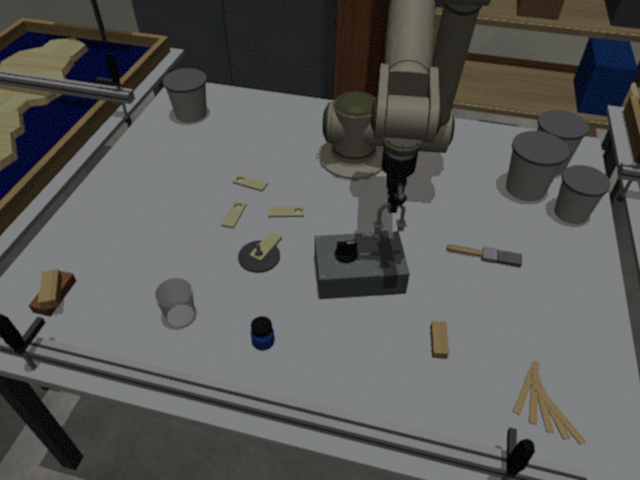

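```bash
python3 - <<'E'
from h import *
for z in (.100,.108,.118,.128): print(z,proj('s14',(.4788,.1553,z)).round(1))
E
```

```text
0.1 [375.2 247.1]
0.108 [375.5 245. ]
0.118 [375.8 242.3]
0.128 [376.1 239.5]
```

The toe reads about row 240.5, so z ≈ 0.124 m. I'll add a small margin and settle.

Emit:
{"name": "apply_moves", "arguments": {"plan": [{"tx": 0,"ty": 0,"tz": 5,"rx": 0,"ry": 0,"rz": 0,"jaw": -1},{"tx": 0,"ty": 0,"tz": 10,"rx": 0,"ry": 0,"rz": 0,"jaw": -1},{"tx": 0,"ty": 0,"tz": 10,"rx": 0,"ry": 0,"rz": 0,"jaw": -1},{"tx": 0,"ty": 0,"tz": 10,"rx": 0,"ry": 0,"rz": 0,"jaw": -1},{"tx": 0,"ty": 0,"tz": 10,"rx": 0,"ry": 0,"rz": 0,"jaw": -1},{"tx": 0,"ty": 0,"tz": 10,"rx": 0,"ry": 0,"rz": 0,"jaw": -1}]}}

```text
time_s: 17.55
position: [0.4696, 0.1815, 0.2392]
tool_rot: [[-0.325, 0.946, -0.001], [0.946, 0.325, -0.012], [-0.011, -0.005, -1.0]]
ft_force: [-1.2, -0.2, -3.4]
grip_width: 0.0079
```

```bash
python3 - <<'E'
from h import *
s=env.observe(); print(s['time_s'],s['position'],s['grip_width'],s['ft_force'],np.abs(s['qvel']).max())
print(env.close_job())
E
```

```text
17.55 [0.46962479 0.18149008 0.23917634] 0.007922835879083746 [-1.21945419 -0.17001725 -3.40843173] 0.040483380262253135
the job is handed in; nothing more can be done
None
```

I hung the tag on the post, turned the dial to the shackle, and handed the job in at 17.6 s with the shackle held up out of the box. No verdict is reported, so these are only my own last checks:

- **Tag:** I took the rightmost of the four look-alikes. The pictures show it let go, lying flat on the foot with the post through its eye.
- **Dial:** I turned it two notches clockwise, and it still points along the long mark in the last picture.
- **Shackle:** It is clear of the box and upright. The toe was at about 124 mm in the scene view, and I then raised it 10 mm more, to about 134 mm. I took no picture after that. The vertical force was about 3 N, roughly its own weight, and the arm was still.
- **Other things:** The cup, jar, brush and wood block look undisturbed.

**Disagreements and a refused call:**
- The top and wrist cameras disagreed by about 2 to 4 mm on the tag and post. I used the wrist view for the post, and the two averaged for the tag.
- The gripper read about 7.7 mm on the 10 mm bar; I took this as finger offset, since it also read low on the tag (36.6 for 38 mm) and the ridge (13.3 for 14 mm).
- Turning the dial also pulled on it vertically by up to 19 N for a moment, below the limits.
- The first move call was refused before anything moved; giving all seven values in every row fixed it.

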